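# Move the seasonings to the new rack in reverse order

### The job

Move the four seasoning jars from the dark metal rack to the wooden rack in reverse order: the jar at the left end of the dark rack, as the robot sees it, goes into the right-hand end compartment of the wooden rack, the next one beside it, and so on. Take them one at a time straight across, each directly into its own compartment and never set down anywhere else, and leave all four standing upright and let go. Do not disturb the mug, the jam jar and the tin.

Things in the scene. Friction and masses are not known exactly. Their poses are not given: they have to be found in the camera images.
- rack_old: The dark metal wire rack, 68 x 268 x 26 mm, that holds the jars at the start. Four compartments in a row along its y axis, centres y = +0.099, +0.033, -0.033, -0.099 m, x = 0, each 60 x 62 mm inside (x, y); floor 6 mm above the underside, wire rails to 26 mm. Fixed, left or right of the other rack. Origin: centre of underside; own +y points to its left end as the robot sees it (turned at most 0.3 rad), x away from the robot.
- rack_new: The wooden rack with wooden walls, 72 x 272 x 26 mm, empty at the start. Four compartments in a row along its y axis, centres y = +0.099, +0.033, -0.033, -0.099 m, x = 0, each 64 x 62 mm inside (x, y); floor 6 mm above the underside, walls to 26 mm. Fixed, left or right of the other rack. Origin: centre of underside; own +y points to its left end as the robot sees it (turned at most 0.3 rad), x away from the robot.
- jar_red: Spice jar with a red cap and green label, 45 mm across (42 mm body), 106 mm tall. One of the four jars. It stands upright in a compartment of the dark rack at the start. Origin: centre of its underside, z up its axis; round, so its yaw means nothing. Rigid and closed; about 0.1 kg.
- salt: Salt shaker with a grey domed top and clear body, 44 mm across, 90 mm tall; the body is about 40 to 44 mm wide up to 70 mm above the underside, the top is 34 mm wide. One of the four jars. It stands upright in a compartment of the dark rack at the start. Origin: centre of its underside, z up its axis; round, so its yaw means nothing. Rigid and closed; about 0.1 kg.
- jar_yellow: Amber glass jar with a paper label and a yellow cap, 43 mm across, 98 mm tall. One of the four jars. It stands upright in a compartment of the dark rack at the start. Origin: centre of its underside, z up its axis; round, so its yaw means nothing. Rigid and closed; about 0.1 kg.
- jar_blue: White jar with a blue cap, 43 mm across, 98 mm tall. One of the four jars. It stands upright in a compartment of the dark rack at the start. Origin: centre of its underside, z up its axis; round, so its yaw means nothing. Rigid and closed; about 0.1 kg.
- mug: Bystander: green and cream mug with handle, 86 x 121 x 99 mm, standing on the worktop behind the racks, left of the middle. Origin: centre of its underside.
- jam: Bystander: jam jar with a pale lid, 69 mm across, 99 mm tall, on the worktop behind the racks, in the middle. Origin: centre of its underside.
- tin: Bystander: low food tin, 75 mm across, 58 mm tall, on the worktop behind the racks, right of the middle. Origin: centre of its underside.
There are look-alikes about, which are no part of the job. What is shaped like the jar_blue but purple or turquoise is not meant.

How it is judged:
By the outcome, as a careful person would: the job done as asked, in the order asked, and still so for the second after the job is handed in, with the robot touching nothing.
It also fails if it takes over 109 s, if anything falls off the work surface, if the arm or the gripper's body presses on something with over 40 N, if the wrist force passes 120 N, or if a joint passes its speed limit or range.

### The arm

A 6-joint arm with a two-finger parallel gripper is mounted at the origin on a cart in front of the work surface, level with it; the furniture and walls round the work are solid. World frame = base frame: x ahead of the robot, y to its left, z up, the work surface at z = 0. Lengths are in m, angles in rad, forces in N, time in s.
With the tool pointing down it reaches from about 0.375 to 0.9 m from the base axis. Payload 3.1 kg.
Tool frame: the origin (TCP) lies at the very end of the fingers, on their centre line; the grasp point (between the pads) lies 19 mm behind it (grip_depth is the distance from the TCP to the grasp point, in m); z points along the fingers, y is the line along which they close (so a half turn about z gives the same grasp; the last joint's range is limited). The gripper opens to 85 mm and grips with 20 to 120 N. Pads are 22 mm wide; open, the fingers measure 114 mm over their backs; the gripper's body (76 mm by 85 mm) begins 54 mm behind the grasp point. The pads swing forward as they close: fully open they stand 13 mm farther back than shut.
Start: joints at [-1.278, 0.527, 1.433, -0, 1.181, -0.178], TCP at [0.284, -0.557, 0.231] pointing down, gripper open.
Joint ranges: [-3.08, 3.08], [-0.75, 2.2], [0.22, 2.44], [-1.43, 4.57], [0, 2.65], [-2.85, 2.85]. Speed limits (rad/s): [2.79, 2.79, 3.14, 3.14, 3.14, 3.14].

### API

Orientations are given as a unit quaternion [x, y, z, w].
In Python, from station import * gives the robot as it stands.
- The arm moves only by the tool apply_moves, never from a script. Its argument "plan" is a list of rows, each a list of 7 numbers: the shift along the tool's x, y, z in m, then the turn, a rotation vector about the tool's x, y, z in rad, then the gripper command: -1 is fully open, 1 is shut, values between are in proportion. In form: [[dx, dy, dz, wx, wy, wz, jaw], ...]. A call has 1 to 8 rows; each row shifts and turns the commanded pose from where the row before left it, along the tool's axes as they then stand; what a row does not reach is not made up. A row lasts 1/8 s, in which the tool goes at most 62.5 mm and 10.7 degrees, less where a joint would pass 70% of its speed; a pose out of reach is approached as far as the arm can. A call is refused whole if a number of a shift passes 0.0625 or a number of a turn 0.188, either way. A call with a gripper value outside its range is refused whole. The fingers move at their own pace and stop on an object; "force" is the grip in N (left out, the last holds). Time passes only in rows, so rows that do not move let the fingers close. It gives the time, the measured TCP pose, the force, the opening and the grip force at its end, in the units of the state.
- sense(): the state, without advancing time (a new reading comes with each control period).
- snapshot(name): name is "scene" or "side" or "wrist"; returns the picture (400x640x3 uint8, red, green, blue); there is no depth.
- calibration(name): a dict with "camera_matrix" (3x3 intrinsics, pixels), "R" (3x3) and "t" (3): a world point X has camera coordinates R X + t; the wrist camera has in their place "mount" (4x4, takes a point from camera to tool coordinates, whose origin is the TCP and whose axes are the flange's). Camera axes: x right, y down, z forward; pixel columns grow to the right and rows downward; lengths in m; the calibration is good to about 2 mm. A picture is of the moment at which its call begins: read the wrist's pose just before it. calibration takes no time and is no camera call.
- sign_off(): hands the job in; it is judged then, once.
The state is a dict: "t": time; "q": joint angles; "qd": joint speeds; "tau": joint torques, N m; "tcp_pos": TCP position; "tool_rot": TCP orientation; "force": force on the tool from outside, world axes, zero at the start; "ft_torque": the same for the moment, N m; "finger_gap": opening from 0.0 (shut) to 1.0 (fully open); "gripper_force": force on a finger pad.
Only numpy, scipy, OpenCV 4.12 (cv2) and the standard library are available. Lean on these libraries where they do the work, as an engineer would, in place of code of your own. Each camera call takes 0.05 s, during which the arm holds its last target. There are 200 camera calls.

## Working session

There is one attempt and no reset: what is moved stays moved. The work goes in short steps, Python scripts to look and compute and a tool call to move; the robot and the scene stay as the last step left them, time stands still between calls to the robot, and variables do not carry over. Pictures are saved under pics/ and viewed, at most 14 in all, crops included, and the job is handed in when it is done.

Besides the shell and the picture viewer there is one more tool, called after "Request:" as a command line: name --pt "numbers of a row" for each row, then --argument value for the rest. apply_moves: Moves the arm, as the interface text tells. Its arguments: {"type":"object","properties":{"plan":{"type":"array"},"force":{"type":"number"}},"required":["plan"]}

```bash
ls; mkdir -p pics
python3 - <<'E'
from station import *
import cv2
for n in("scene","side"):
    im=snapshot(n); cv2.imwrite(f"pics/{n}0.png",im[...,::-1])
    c=calibration(n); print(n,{k:__import__('numpy').round(v,4).tolist() for k,v in c.items()})
print(calibration("wrist")); print(sense())
E
```

```text
pics
scene {'camera_matrix': [[386.5284, 0.0, 307.2704], [0.0, 386.5284, 198.2376], [0.0, 0.0, 1.0]], 'R': [[0.7058, -0.7081, -0.0204], [-0.4596, -0.4358, -0.7738], [0.5391, 0.5556, -0.633]], 't': [-0.4327, 0.2786, 0.9219]}
side {'camera_matrix': [[519.081, 0.0, 315.3631], [0.0, 519.081, 200.377], [0.0, 0.0, 1.0]], 'R': [[0.8826, -0.4701, -0.0039], [-0.412, -0.7693, -0.4883], [0.2266, 0.4326, -0.8727]], 't': [-0.4889, 0.2272, 1.3842]}
{'camera_matrix': array([[307.81573346,   0.        , 319.51942115],
       [  0.        , 307.81573346, 198.07782847],
       [  0.        ,   0.        ,   1.        ]]), 'mount': array([[ 1.79579942e-03, -9.63274387e-01, -2.68512998e-01,
         6.76860089e-02],
       [ 9.99998173e-01,  1.55376112e-03,  1.11390453e-03,
         5.89123082e-04],
       [-6.55790646e-04, -2.68514508e-01,  9.63275417e-01,
        -1.43435612e-01],
       [ 0.00000000e+00,  0.00000000e+00,  0.00000000e+00,
         1.00000000e+00]])}
{'t': 0.1, 'q': array([-1.27848745e+00,  5.28369722e-01,  1.43382026e+00,  4.87061548e-06,
        1.18139321e+00, -1.78515712e-01]), 'qd': array([-5.49630491e-04, -1.63232861e-03, -2.66785082e-03,  6.20701058e-05,
       -1.80319402e-04,  9.39236552e-04]), 'tau': array([-1.25806326e-05, -4.43305707e+01, -1.78585428e+01, -2.39843766e-04,
        3.88880930e-03, -1.16080201e-05]), 'tcp_pos': array([ 0.28333724, -0.55633973,  0.23041895]), 'tool_rot': array([ 9.72417993e-01,  2.33242913e-01, -5.43485921e-05, -9.93789312e-04]), 'force': array([ 0.69806134, -0.47532974,  0.24484387]), 'ft_torque': array([ 0.04052846, -0.00951446,  0.04301163]), 'gripper_force': 0.0, 'finger_gap': 1.004738673198709}
```

View pics/scene0.png

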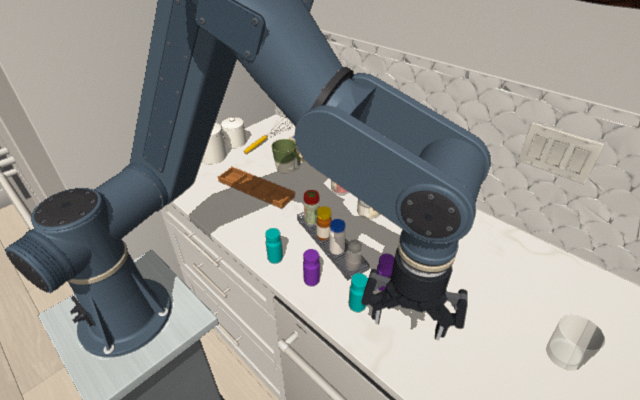

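View pics/side0.png

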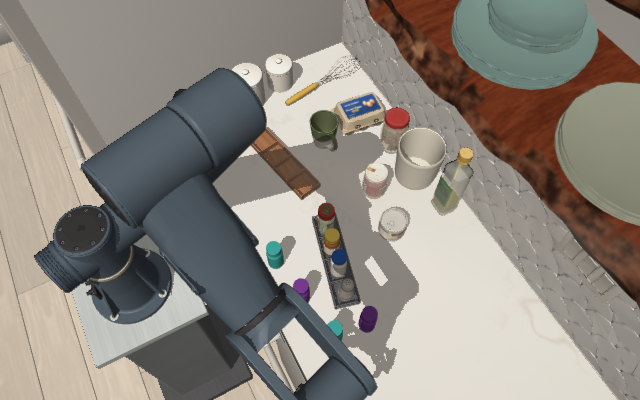

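The scene view shows the wooden rack at (218–294, 170–206). The dark rack, at (298–370, 212–272), holds red (311,208), yellow (323,222), blue (338,237) and salt (354,255), left to right. The teal and purple jars are look-alikes standing in front and to the right.

```bash
cat > h.py <<'E'
from station import *
import numpy as np, cv2
from scipy.spatial.transform import Rotation as R
def cam(name, s=None):
    c=calibration(name); K=c["camera_matrix"]
    if name=="wrist":
        s=s or sense(); T=np.eye(4); T[:3,:3]=R.from_quat(s["tool_rot"]).as_matrix(); T[:3,3]=s["tcp_pos"]
        M=T@c["mount"]; return K,M[:3,:3],M[:3,3]
    return K,c["R"].T,-c["R"].T@c["t"]
def cast(C,px,z):
    K,Rw,o=C; px=np.atleast_2d(px).astype(float)
    d=np.c_[(px-K[:2,2])/np.diag(K)[:2],np.ones(len(px))]@Rw.T
    return o+d*((z-o[2])/d[:,2])[:,None]
def proj(C,X):
    K,Rw,o=C; p=(np.atleast_2d(X)-o)@Rw@K.T; return p[:,:2]/p[:,2:]
def mask(im,lo,hi):
    return cv2.inRange(cv2.cvtColor(im,cv2.COLOR_RGB2HSV),lo,hi)
def big(m):
    cs,_=cv2.findContours(m,cv2.RETR_EXTERNAL,cv2.CHAIN_APPROX_NONE); return max(cs,key=cv2.contourArea)
def delta(goal,yaw):
    """tool-frame shift and turn from now to a down-pointing pose; closing line at world angle yaw"""
    s=sense(); Rt=R.from_quat(s["tool_rot"]); y=Rt.as_matrix()[:,1]
    d=(yaw-np.arctan2(y[1],y[0])+np.pi/2)%np.pi-np.pi/2
    return Rt.inv().apply(np.array(goal)-s["tcp_pos"]).round(4), "turn z",round(-d,4)
E
python3 - <<'E'
from h import *
im=snapshot("scene");C=cam("scene")
m=mask(im,(5,120,50),(18,255,255)); m[:,:200]=0;m[:,300:]=0; m[:165]=0;m[212:]=0
c=big(m)[:,0]; P=cast(C,c,.02)[:,:2].astype(np.float32); print("new",cv2.minAreaRect(P), len(c))
for n,x,y,h in(("red",311,194,.112),("yel",324,212,.104),("blue",338,223,.104),("salt",354,243,.093)): print(n,cast(C,[x,y],h).round(3))
C=cam("side")
for n,x,y,h in(("red",326,209,.112),("yel",332,235,.104),("blue",339,256,.104),("salt",345,285,.09)): print(n,cast(C,[x,y],h).round(3))
print("old corners side",cast(C,[(313,216),(335,307),(360,303)],.026).round(3).tolist())
E
```

```text
new ((0.5198595523834229, 0.14980830252170563), (0.08695562928915024, 0.2805424630641937), 11.568211555480957) 159
red [[ 0.535 -0.096  0.112]]
yel [[ 0.511 -0.169  0.104]]
blue [[ 0.504 -0.224  0.104]]
salt [[ 0.486 -0.294  0.093]]
red [[ 0.537 -0.093  0.112]]
yel [[ 0.516 -0.163  0.104]]
blue [[ 0.503 -0.223  0.104]]
salt [[ 0.482 -0.293  0.09 ]]
old corners side [[0.517, -0.055, 0.026], [0.444, -0.313, 0.026], [0.506, -0.334, 0.026]]
```

Request:
apply_moves --pt "0.0446 -0.028 -0.003 0 0 0 -1" --pt "0.0446 -0.028 -0.003 0 0 0 -1" --pt "0.0446 -0.028 -0.003 0 0 0 -1" --pt "0.0446 -0.028 -0.003 0 0 0 -1" --pt "0.0446 -0.028 -0.003 0 0 0 -1" --pt "0.0446 -0.028 -0.003 0 0 0 -1" --pt "0.0446 -0.028 -0.003 0 0 0 -1" --pt "0.0446 -0.028 -0.003 0 0 0 -1"

```text
t: 1.15
tcp_pos: [0.5005, -0.1939, 0.2553]
tool_rot: [0.972, 0.233, -0.0, -0.0]
force: [1.7, -0.5, 1.5]
finger_gap: 1.0
gripper_force: 0.0
```

Request:
apply_moves --pt "0 0 0 0 0 -0.167 -1" --pt "0 0 0 0 0 -0.167 -1" --pt "0 0 0 0 0 -0.167 -1" --pt "0 0 0 0 0 -0.167 -1" --pt "0 0 0 0 0 -0.167 -1" --pt "0 0 0 0 0 0 -1"

```text
t: 1.9
tcp_pos: [0.4997, -0.1954, 0.2551]
tool_rot: [0.795, 0.607, -0.0, -0.0]
force: [-0.3, 0.1, 0.0]
finger_gap: 0.998
gripper_force: 0.0
```

Run:
```python
from h import *
s=sense(); print(s["t"],s["tcp_pos"],delta([.51,-.195,.25],-.265),s["q"].round(2))
im=snapshot("wrist"); cv2.imwrite("pics/w1.png",im[...,::-1])
```

```text
1.9 [ 0.49970433 -0.19535045  0.25506948] (array([0.0031, 0.0098, 0.0051]), 'turn z', np.float64(-0.0019)) [-0.58  0.38  1.63 -0.    1.14 -0.31]
```

View pics/w1.png

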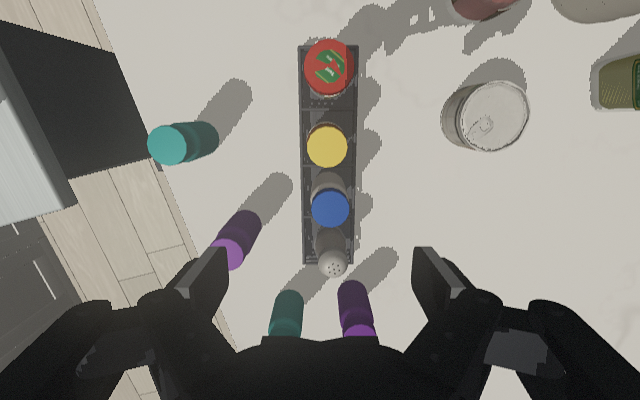

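The wrist view shows red (329,68), yellow (327,147), blue (330,209) and salt (333,263), in the rack with corners (299,46), (358,45), (304,263) and (354,263). Two purple and two teal look-alikes stand nearby, so I'll measure the finger clearances.

Run:
```python
from h import *
s=sense(); C=cam("wrist",s); im=snapshot("wrist")
def cen(m):
    c=big(m); (x,y),r=cv2.minEnclosingCircle(c); return np.array([x,y])
caps={}
roi=np.zeros(im.shape[:2],np.uint8); roi[:,295:362]=255
hs={"red":((0,120,80),(6,255,255),.112),"yel":((20,90,120),(32,255,255),.104),"blue":((105,120,60),(122,255,255),.104)}
for n,(lo,hi,h) in hs.items():
    caps[n]=cast(C,cen(mask(im,lo,hi)&roi),h)[0]
caps["salt"]=cast(C,[333,263],.092)[0]
P=[caps[n][:2] for n in("red","yel","blue","salt")]
for n in caps: print(n,caps[n].round(4))
k=cast(C,[(299,46),(358,45),(354,263),(304,263)],.026)[:,:2]; print(k.round(4).tolist(), k.mean(0), [np.linalg.norm(k[i]-k[(i+1)%4]).round(3) for i in range(4)])
yv=(k[0]+k[1]-k[2]-k[3]); a=np.arctan2(-yv[0],yv[1]); print("yaw old",a)
l=np.array(P); f=np.polyfit(l[:,1],l[:,0],1); print("jar line yaw",-np.arctan(f[0]))
ax=np.array([np.cos(a),np.sin(a)]); ay=np.array([-ax[1],ax[0]])
O=k.mean(0)
for n,h,pts in(("teal",.098,[(167,145),(288,325)]),("purple",.098,[(228,255),(358,332)])):
    for p in pts:
        q=cast(C,p,h)[0,:2]; print(n,q.round(3),"in rack frame",((q-O)@ax).round(3),((q-O)@ay).round(3))
for n in caps: print(n,((caps[n][:2]-O)@ax).round(4),((caps[n][:2]-O)@ay).round(4))
```

```text
red [ 0.5352 -0.0959  0.112 ]
yel [ 0.516  -0.1626  0.104 ]
blue [ 0.5031 -0.223   0.104 ]
salt [ 0.4901 -0.2884  0.092 ]
[[0.5144, -0.0566], [0.5775, -0.0728], [0.5111, -0.3297], [0.4467, -0.3122]] [ 0.51243429 -0.19283464] [np.float64(0.065), np.float64(0.265), np.float64(0.067), np.float64(0.264)]
yaw old -0.2556720038134161
jar line yaw -0.22869570875968137
teal [ 0.367 -0.121] in rack frame -0.158 0.033
teal [ 0.421 -0.348] in rack frame -0.049 -0.173
purple [ 0.385 -0.247] in rack frame -0.11 -0.084
purple [ 0.496 -0.378] in rack frame 0.031 -0.183
red -0.0024 0.0995
yel -0.0042 0.0302
blue -0.0014 -0.0315
salt 0.0025 -0.0981
```

Request:
apply_moves --pt "0.035 0.0024 0.02 0 0 0 -1" --pt "0.035 0.0024 0.02 0 0 0 -1" --pt "0.035 0.0024 0.02 0 0 0 -1" --pt "0 0 0.04 0 0 0 -1" --pt "0 0 0 0 0 0 -1" --force 40

```text
t: 2.62
tcp_pos: [0.5322, -0.0947, 0.1529]
tool_rot: [0.794, 0.607, -0.002, -0.003]
force: [-0.3, -0.9, -0.2]
finger_gap: 1.001
gripper_force: 0.0
```

Run:
```python
from h import *
print(sense()["tcp_pos"],delta([.5345,-.096,.053],-.256))
```

```text
[ 0.53220592 -0.0947385   0.15292463] (array([-0.0007,  0.0033,  0.0999]), 'turn z', np.float64(-0.0095))
```

Request:
apply_moves --pt "-0.001 0.003 0.03 0 0 -0.0095 -1" --pt "0 0 0.035 0 0 0 -1" --pt "0 0 0.035 0 0 0 -1" --pt "0 0 0 0 0 0 0.2" --pt "0 0 0 0 0 0 1" --pt "0 0 0 0 0 0 1" --pt "0 0 0 0 0 0 1" --pt "0 0 0 0 0 0 1"

```text
t: 3.62
tcp_pos: [0.5382, -0.0984, 0.0574]
tool_rot: [0.791, 0.611, 0.001, 0.002]
force: [-1.9, 0.3, 7.8]
finger_gap: 0.507
gripper_force: 38.8
```

Request:
apply_moves --pt "0 0 0 0 0 0 1" --pt "0 0 -0.01 0 0 0 1" --pt "0 0 -0.03 0 0 0 1" --pt "0 0 -0.05 0 0 0 1" --pt "0 0 -0.05 0 0 0 1" --pt "0 0 -0.02 0 0 0 1" --pt "0 0 0 0 0 0 1"

```text
t: 4.5
tcp_pos: [0.538, -0.0981, 0.2178]
tool_rot: [0.791, 0.611, 0.001, 0.002]
force: [-0.1, 0.3, -1.6]
finger_gap: 0.508
gripper_force: 38.6
```

Run:
```python
from h import *
print(sense()["tcp_pos"],delta([.53,.02,.21],.2))
im=snapshot("wrist"); cv2.imwrite("pics/w2.png",im[...,::-1])
```

```text
[ 0.53800877 -0.09806613  0.21776341] (array([ 0.1122, -0.0376,  0.0075]), 'turn z', np.float64(-0.4554))
```

View pics/w2.png

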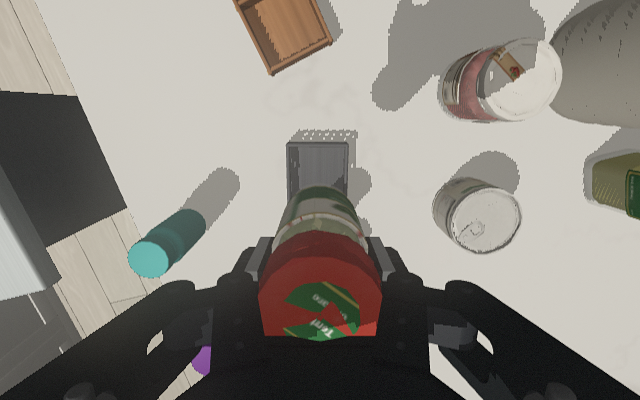

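Red is held in the gripper. The near corners of the wooden rack show at about (270,75) and (331,42). I'll move closer and look again.

Request:
apply_moves --pt "0.025 -0.008 -0.02 0 0 -0.114 1" --pt "0.025 -0.006 -0.02 0 0 -0.114 1" --pt "0.025 -0.003 -0.02 0 0 -0.114 1" --pt "0.025 0 -0.02 0 0 -0.114 1" --pt "0 0 0 0 0 0 1"

```text
t: 5.18
tcp_pos: [0.5283, 0.0054, 0.2951]
tool_rot: [0.632, 0.775, 0.0, -0.0]
force: [-0.2, -1.1, -0.4]
finger_gap: 0.507
gripper_force: 38.6
```

Run:
```python
from h import *
print(sense()["tcp_pos"],delta([.53,.02,.21],.2))
im=snapshot("wrist"); cv2.imwrite("pics/w3.png",im[...,::-1])
```

```text
[0.52834922 0.00540514 0.29510009] (array([0.0139, 0.0046, 0.0851]), 'turn z', np.float64(0.0026))
```

View pics/w3.png

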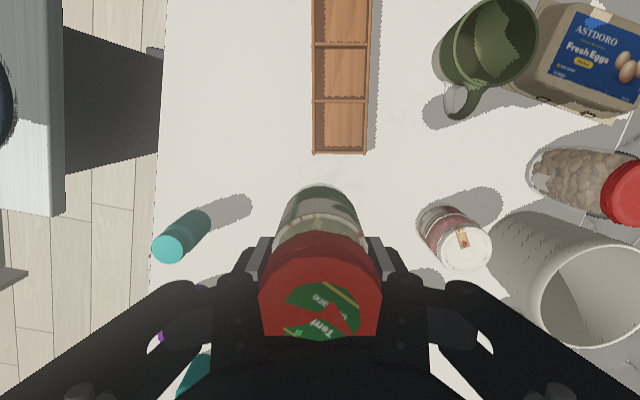

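Run:
```python
from h import *
s=sense(); C=cam("wrist",s); im=snapshot("wrist")
cv2.imwrite("pics/w3c.png",cv2.resize(im[0:170,290:390],None,fx=3.5,fy=3.5,interpolation=cv2.INTER_NEAREST)[...,::-1])
m=mask(im,(5,90,50),(18,255,255))[:170,290:400]
for r in (5,50,75,100,125,145):
    x=np.where(m[r])[0]+290; x=(x.min(),x.max()+1); p=cast(C,[(x[0],r),(x[1],r)],.026)[:,:2]; print(r,x,p.round(4).tolist(),p.mean(0).round(4))
print("rows at col 340:",np.where(m[:,50])[0].max())
print(cast(C,[(340,153),(340,148),(340,100),(340,45)],.026).round(4))
```

```text
5 (np.int64(312), np.int64(373)) [[0.4807, 0.1881], [0.5514, 0.2026]] [0.516  0.1953]
50 (np.int64(313), np.int64(371)) [[0.4914, 0.1406], [0.561, 0.1548]] [0.5262 0.1477]
75 (np.int64(313), np.int64(370)) [[0.497, 0.1125], [0.5668, 0.1269]] [0.5319 0.1197]
100 (np.int64(313), np.int64(369)) [[0.5029, 0.0833], [0.5728, 0.0977]] [0.5378 0.0905]
125 (np.int64(313), np.int64(368)) [[0.5089, 0.0529], [0.5791, 0.0673]] [0.544  0.0601]
145 (np.int64(313), np.int64(367)) [[0.514, 0.0276], [0.584, 0.042]] [0.549  0.0348]
rows at col 340: 152
[[0.5513 0.0245 0.026 ]
 [0.5499 0.0309 0.026 ]
 [0.5366 0.0903 0.026 ]
 [0.5226 0.1527 0.026 ]]
```

View pics/w3c.png

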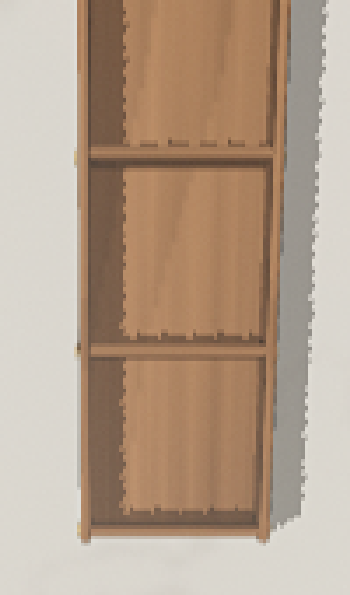

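Request:
apply_moves --pt "0.0236 0.0132 0.03 0 0 0 1" --pt "0.0237 0.0131 0.03 0 0 0 1" --pt "0 0 0.05 0 0 0 1" --pt "0 0 0.05 0 0 0 1" --pt "0 0 0 0 0 0 1"

```text
t: 5.9
tcp_pos: [0.5409, 0.0551, 0.1305]
tool_rot: [0.633, 0.774, -0.004, -0.005]
force: [0.2, 0.1, -0.7]
finger_gap: 0.507
gripper_force: 38.7
```

Run:
```python
from h import *
print(sense()["tcp_pos"],delta([.5446,.057,.059],.203))
```

```text
[0.54087889 0.05505518 0.13050399] (array([0.0009, 0.0049, 0.0715]), 'turn z', np.float64(-0.0043))
```

Request:
apply_moves --pt "0 0.002 0.03 0 0 0 1" --pt "0 0 0.025 0 0 0 1" --pt "0 0 0.01 0 0 0 1" --pt "0 0 0 0 0 0 1" --pt "0 0 0 0 0 0 1"

```text
t: 6.52
tcp_pos: [0.548, 0.0557, 0.0716]
tool_rot: [0.633, 0.774, 0.001, 0.001]
force: [0.4, -0.7, -0.1]
finger_gap: 0.512
gripper_force: 38.8
```

Run:
```python
from h import *
print(sense()["tcp_pos"],delta([.5446,.057,.059],.203))
```

```text
[0.54803108 0.05573567 0.07161589] (array([ 0.0019, -0.0031,  0.0126]), 'turn z', np.float64(-0.0028))
```

Request:
apply_moves --pt "0.002 -0.003 0.006 0 0 0 1" --pt "0 0 0.006 0 0 0 1" --pt "0 0 0 0 0 0 1" --pt "0 0 0 0 0 0 1"

```text
t: 7.02
tcp_pos: [0.5437, 0.0574, 0.0582]
tool_rot: [0.633, 0.774, -0.0, -0.0]
force: [0.3, -0.3, -0.9]
finger_gap: 0.509
gripper_force: 38.8
```

Request:
apply_moves --pt "0 0 0.0015 0 0 0 1" --pt "0 0 0 0 0 0 1" --pt "0 0 0 0 0 0 -0.2" --pt "0 0 0 0 0 0 -1" --pt "0 0 0 0 0 0 -1" --pt "0 0 0 0 0 0 -1" --pt "0 0 -0.04 0 0 0 -1" --pt "0 0 -0.05 0 0 0 -1"

```text
t: 8.02
tcp_pos: [0.5426, 0.0574, 0.1466]
tool_rot: [0.633, 0.774, -0.001, -0.002]
force: [0.7, 0.4, 0.2]
finger_gap: 1.0
gripper_force: 0.0
```

Run:
```python
from h import *
print(sense()["tcp_pos"],delta([.516,-.163,.2],-.256))
im=snapshot("wrist"); cv2.imwrite("pics/w4.png",im[...,::-1])
```

```text
[0.5426395  0.05735097 0.14655967] (array([-0.2106, -0.0701, -0.0534]), 'turn z', np.float64(0.4563))
```

View pics/w4.png

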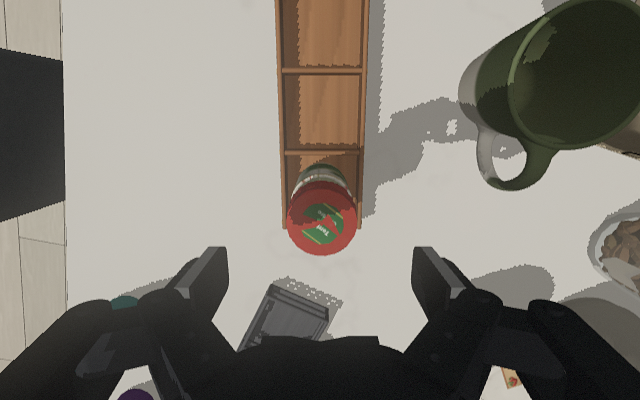

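Red stands upright in the right-hand end compartment, cap at (322,217). Next is yellow.

Request:
apply_moves --pt "-0.0526 -0.017 -0.02 0 0 0 -1" --pt "-0.0526 -0.017 -0.02 0 0 0 -1" --pt "-0.0526 -0.017 -0.01 0 0 0 -1" --pt "-0.0526 -0.017 0 0 0 0.152 -1" --pt "0 0 0 0 0 0.152 -1" --pt "0 0 0 0 0 0.152 -1" --pt "0 0 0 0 0 0 -1" --pt "0 0 0 0 0 0 -1"

```text
t: 9.07
tcp_pos: [0.5189, -0.1622, 0.1967]
tool_rot: [0.791, 0.612, -0.0, -0.0]
force: [-0.6, -0.2, 0.1]
finger_gap: 0.999
gripper_force: 0.0
```

Run:
```python
from h import *
print(sense()["tcp_pos"],delta([.518,-.1625,.053],-.256))
```

```text
[ 0.51886489 -0.16218471  0.19671106] (array([-0.0005, -0.0007,  0.1437]), 'turn z', np.float64(0.0029))
```

Request:
apply_moves --pt "0 0 0.045 0 0 0 -1" --pt "0 0 0.055 0 0 0 -1" --pt "0 0 0.04 0 0 0 -1" --pt "0 0 0 0 0 0 -1" --pt "0 0 0 0 0 0 0.2" --pt "0 0 0 0 0 0 1" --pt "0 0 0 0 0 0 1" --pt "0 0 0 0 0 0 1"

```text
t: 10.07
tcp_pos: [0.5198, -0.1628, 0.0589]
tool_rot: [0.791, 0.611, 0.001, 0.001]
force: [-0.5, -0.3, 3.9]
finger_gap: 0.488
gripper_force: 39.2
```

Request:
apply_moves --pt "0 0 0 0 0 0 1" --pt "0 0 0 0 0 0 1"

```text
t: 10.32
tcp_pos: [0.5198, -0.1628, 0.0589]
tool_rot: [0.791, 0.611, 0.001, 0.001]
force: [-0.3, 0.8, 4.5]
finger_gap: 0.483
gripper_force: 39.2
```

Request:
apply_moves --pt "0 0 -0.02 0 0 0 1" --pt "0 0 -0.05 0 0 0 1" --pt "0 0 -0.06 0 0 0 1" --pt "0.0257 -0.0061 -0.03 0 0 0 1" --pt "0.0506 -0.011 0 0 0 0 1" --pt "0.0506 -0.011 0 0 0 0 1" --pt "0.0506 -0.011 0 0 0 0 1" --pt "0.0506 -0.011 0 0 0 0 1"

```text
t: 11.32
tcp_pos: [0.528, 0.0726, 0.218]
tool_rot: [0.791, 0.611, 0.001, 0.001]
force: [0.8, -1.1, -1.7]
finger_gap: 0.485
gripper_force: 40.6
```

Request:
apply_moves --pt "0.0506 -0.011 0 0 0 -0.153 1" --pt "0 0 0 0 0 -0.153 1" --pt "0 0 0 0 0 -0.153 1" --pt "0 0 0 0 0 0 1" --pt "0 0 0 0 0 0 1"

```text
t: 11.95
tcp_pos: [0.5302, 0.1226, 0.2173]
tool_rot: [0.633, 0.775, 0.0, 0.0]
force: [-0.3, -0.6, -0.9]
finger_gap: 0.484
gripper_force: 40.6
```

Run:
```python
from h import *
print(sense()["tcp_pos"],delta([.5313,.1224,.059],.203))
```

```text
[0.53016517 0.12256742 0.21730236] (array([-0.0004,  0.001 ,  0.1583]), 'turn z', np.float64(-0.0019))
```

Request:
apply_moves --pt "0 0.001 0.05 0 0 0 1" --pt "0 0 0.05 0 0 0 1" --pt "0 0 0.04 0 0 0 1" --pt "0 0 0.01 0 0 0 1" --pt "0 0 0.006 0 0 0 1" --pt "0 0 0 0 0 0 1" --pt "0 0 0 0 0 0 1"

```text
t: 12.82
tcp_pos: [0.5323, 0.123, 0.0622]
tool_rot: [0.632, 0.775, 0.001, 0.001]
force: [-0.5, 0.9, -0.9]
finger_gap: 0.482
gripper_force: 40.6
```

Request:
apply_moves --pt "0 0 0.003 0 0 0 1" --pt "0 0 0.001 0 0 0 1" --pt "0 0 0 0 0 0 -0.2" --pt "0 0 0 0 0 0 -1" --pt "0 0 0 0 0 0 -1" --pt "0 0 0 0 0 0 -1" --pt "0 0 -0.04 0 0 0 -1" --pt "0 0 -0.05 0 0 0 -1"

```text
t: 13.82
tcp_pos: [0.5302, 0.1228, 0.1465]
tool_rot: [0.632, 0.775, -0.001, -0.001]
force: [1.1, -0.3, -0.4]
finger_gap: 0.995
gripper_force: 0.0
```

Run:
```python
from h import *
print(sense()["tcp_pos"],delta([.504,-.224,.2],-.256))
im=snapshot("wrist"); cv2.imwrite("pics/w5.png",im[...,::-1])
```

```text
[0.53018572 0.12279825 0.14649279] (array([-0.3343, -0.0959, -0.0534]), 'turn z', np.float64(0.4593))
```

View pics/w5.png

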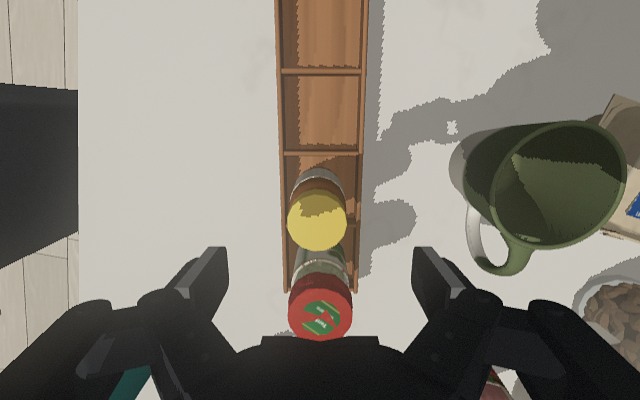

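Yellow stands upright next to red, cap at (317,222). Next is blue.

Request:
apply_moves --pt "-0.0257 -0.0079 -0.03 0 0 0 -1" --pt "-0.0514 -0.0147 -0.02 0 0 0 -1" --pt "-0.0514 -0.0147 0 0 0 0 -1" --pt "-0.0514 -0.0147 0 0 0 0 -1" --pt "-0.0514 -0.0147 0 0 0 0 -1" --pt "-0.0514 -0.0147 0 0 0 0 -1" --pt "-0.0514 -0.0147 0 0 0 0.153 -1"

```text
t: 14.75
tcp_pos: [0.5042, -0.2254, 0.1966]
tool_rot: [0.691, 0.723, 0.0, 0.0]
force: [0.6, 0.1, 0.0]
finger_gap: 0.998
gripper_force: 0.0
```

Request:
apply_moves --pt "0 0 0 0 0 0.153 -1" --pt "0 0 0 0 0 0.153 -1" --pt "0 0 0 0 0 0 -1" --pt "0 0 0 0 0 0 -1"

```text
t: 15.25
tcp_pos: [0.5046, -0.2235, 0.1967]
tool_rot: [0.791, 0.612, -0.0, -0.0]
force: [1.4, 1.1, -0.5]
finger_gap: 0.998
gripper_force: 0.0
```

Run:
```python
from h import *
print(sense()["tcp_pos"],delta([.5035,-.224,.053],-.256))
```

```text
[ 0.50455677 -0.22348929  0.19666469] (array([-0.0008, -0.0009,  0.1437]), 'turn z', np.float64(0.0029))
```

Request:
apply_moves --pt "-0.0008 -0.001 0.045 0 0 0 -1" --pt "0 0 0.055 0 0 0 -1" --pt "0 0 0.04 0 0 0 -1" --pt "0 0 0 0 0 0 -1" --pt "0 0 0 0 0 0 0.2" --pt "0 0 0 0 0 0 1" --pt "0 0 0 0 0 0 1" --pt "0 0 0 0 0 0 1"

```text
t: 16.25
tcp_pos: [0.5045, -0.2249, 0.059]
tool_rot: [0.791, 0.611, 0.001, 0.002]
force: [-0.0, -1.3, 5.2]
finger_gap: 0.48
gripper_force: 39.8
```

Request:
apply_moves --pt "0 0 0 0 0 0 1" --pt "0 0 0 0 0 0 1"

```text
t: 16.5
tcp_pos: [0.5045, -0.225, 0.059]
tool_rot: [0.791, 0.611, 0.001, 0.002]
force: [-0.3, 0.1, 4.3]
finger_gap: 0.48
gripper_force: 39.8
```

Request:
apply_moves --pt "0 0 -0.02 0 0 0 1" --pt "0 0 -0.05 0 0 0 1" --pt "0 0 -0.06 0 0 0 1" --pt "0.0258 -0.0058 -0.03 0 0 0 1" --pt "0.047 -0.0107 0 0 0 0 1" --pt "0.047 -0.0107 0 0 0 0 1" --pt "0.047 -0.0107 0 0 0 0 1" --pt "0.047 -0.0107 0 0 0 0 1"

```text
t: 17.5
tcp_pos: [0.5104, -0.0036, 0.2181]
tool_rot: [0.791, 0.611, 0.001, 0.001]
force: [-0.3, -0.5, -1.3]
finger_gap: 0.485
gripper_force: 41.0
```

Request:
apply_moves --pt "0.047 -0.0107 0 0 0 0 1" --pt "0.047 -0.0107 0 0 0 0 1" --pt "0.047 -0.0107 0 0 0 0 1" --pt "0.047 -0.0107 0 0 0 -0.153 1" --pt "0 0 0 0 0 -0.153 1" --pt "0 0 0 0 0 -0.153 1" --pt "0 0 0 0 0 0 1" --pt "0 0 0 0 0 0 1"

```text
t: 18.5
tcp_pos: [0.5165, 0.1875, 0.2174]
tool_rot: [0.633, 0.775, 0.0, 0.0]
force: [0.8, -0.3, -1.2]
finger_gap: 0.478
gripper_force: 41.0
```

Run:
```python
from h import *
print(sense()["tcp_pos"],delta([.5179,.187,.059],.203))
```

```text
[0.51652033 0.18748019 0.21741048] (array([-0.0007,  0.0011,  0.1584]), 'turn z', np.float64(-0.0018))
```

Request:
apply_moves --pt "-0.0005 0.0005 0.05 0 0 0 1" --pt "0 0 0.05 0 0 0 1" --pt "0 0 0.04 0 0 0 1" --pt "0 0 0.01 0 0 0 1" --pt "0 0 0.006 0 0 0 1" --pt "0 0 0 0 0 0 1" --pt "0 0 0 0 0 0 1"

```text
t: 19.38
tcp_pos: [0.5182, 0.1874, 0.0622]
tool_rot: [0.632, 0.775, 0.001, 0.001]
force: [-0.8, 0.3, -0.9]
finger_gap: 0.483
gripper_force: 41.0
```

Request:
apply_moves --pt "0 0 0.003 0 0 0 1" --pt "0 0 0.001 0 0 0 1" --pt "0 0 0 0 0 0 -0.2" --pt "0 0 0 0 0 0 -1" --pt "0 0 0 0 0 0 -1" --pt "0 0 0 0 0 0 -1" --pt "0 0 -0.04 0 0 0 -1" --pt "0 0 -0.05 0 0 0 -1"

```text
t: 20.38
tcp_pos: [0.5161, 0.187, 0.1464]
tool_rot: [0.632, 0.775, -0.001, -0.001]
force: [0.9, 0.1, 0.1]
finger_gap: 1.001
gripper_force: 0.0
```

Run:
```python
from h import *
print(sense()["tcp_pos"],delta([.489,-.2885,.2],-.256))
im=snapshot("wrist"); cv2.imwrite("pics/w6.png",im[...,::-1])
```

```text
[0.51608358 0.18699647 0.14643032] (array([-0.4602, -0.1227, -0.0532]), 'turn z', np.float64(0.4593))
```

View pics/w6.png

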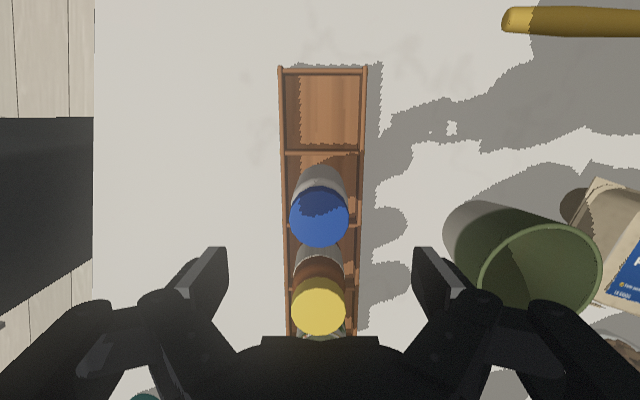

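Blue stands in the third compartment, cap at (319,217), and the left-hand one is free. Next is salt.

Request:
apply_moves --pt "-0.0262 -0.0067 -0.03 0 0 0 -1" --pt "-0.0542 -0.0145 -0.02 0 0 0 -1" --pt "-0.0542 -0.0145 0 0 0 0 -1" --pt "-0.0542 -0.0145 0 0 0 0 -1" --pt "-0.0542 -0.0145 0 0 0 0 -1" --pt "-0.0542 -0.0145 0 0 0 0 -1" --pt "-0.0542 -0.0145 0 0 0 0 -1" --pt "-0.0542 -0.0145 0 0 0 0 -1"

```text
t: 21.42
tcp_pos: [0.4928, -0.2337, 0.1966]
tool_rot: [0.632, 0.775, 0.0, 0.0]
force: [0.7, -0.4, -1.1]
finger_gap: 0.999
gripper_force: 0.0
```

Request:
apply_moves --pt "-0.0542 -0.0145 0 0 0 0.153 -1" --pt "0 0 0 0 0 0.153 -1" --pt "0 0 0 0 0 0.153 -1" --pt "0 0 0 0 0 0 -1" --pt "0 0 0 0 0 0 -1"

```text
t: 22.05
tcp_pos: [0.4899, -0.2876, 0.1966]
tool_rot: [0.791, 0.612, -0.0, -0.0]
force: [-0.3, -0.1, 0.5]
finger_gap: 1.0
gripper_force: 0.0
```

Run:
```python
from h import *
print(sense()["tcp_pos"],delta([.489,-.2885,.046],-.256))
```

```text
[ 0.48985484 -0.28764146  0.19664851] (array([-0.0011, -0.0006,  0.1506]), 'turn z', np.float64(0.0029))
```

Request:
apply_moves --pt "-0.001 -0.0006 0.05 0 0 0 -1" --pt "0 0 0.055 0 0 0 -1" --pt "0 0 0.049 0 0 0 -1" --pt "0 0 0 0 0 0 -1" --pt "0 0 0 0 0 0 0.2" --pt "0 0 0 0 0 0 1" --pt "0 0 0 0 0 0 1" --pt "0 0 0 0 0 0 1"

```text
t: 23.05
tcp_pos: [0.4903, -0.2897, 0.0454]
tool_rot: [0.791, 0.611, 0.0, 0.002]
force: [-1.3, -0.3, 6.0]
finger_gap: 0.43
gripper_force: 39.2
```

Request:
apply_moves --pt "0 0 0 0 0 0 1" --pt "0 0 0 0 0 0 1"

```text
t: 23.3
tcp_pos: [0.4903, -0.2897, 0.0455]
tool_rot: [0.791, 0.611, 0.0, 0.002]
force: [-0.2, 0.6, 6.9]
finger_gap: 0.431
gripper_force: 39.2
```

Request:
apply_moves --pt "0 0 -0.02 0 0 0 1" --pt "0 0 -0.04 0 0 0 1" --pt "0 0 -0.06 0 0 0 1" --pt "0 0 -0.04 0 0 0 1" --pt "0 0 0 0 0 0 1"

```text
t: 23.92
tcp_pos: [0.4911, -0.2904, 0.2079]
tool_rot: [0.791, 0.611, 0.001, 0.005]
force: [0.3, -0.3, -0.9]
finger_gap: 0.429
gripper_force: 39.8
```

Run:
```python
from h import *
print(sense()["tcp_pos"],delta([.5046,.2517,.21],-.256))
im=snapshot("wrist"); cv2.imwrite("pics/w7.png",im[...,::-1])
```

```text
[ 0.49111813 -0.29038049  0.20794018] (array([ 0.5279, -0.1237, -0.0059]), 'turn z', np.float64(0.0008))
```

View pics/w7.png

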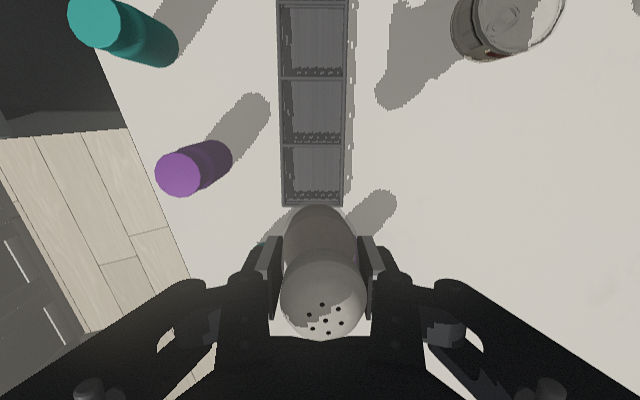

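Salt is held straight, and nothing else has moved. I'll carry it across.

Request:
apply_moves --pt "0.0279 -0.0067 -0.01 0 0 0 1" --pt "0.05 -0.0117 0 0 0 0 1" --pt "0.05 -0.0117 0 0 0 0 1" --pt "0.05 -0.0117 0 0 0 0 1" --pt "0.05 -0.0117 0 0 0 0 1" --pt "0.05 -0.0117 0 0 0 0 1" --pt "0.05 -0.0117 0 0 0 0 1" --pt "0.05 -0.0117 0 0 0 0 1"

```text
t: 24.98
tcp_pos: [0.4974, 0.101, 0.2115]
tool_rot: [0.791, 0.611, -0.001, -0.001]
force: [1.1, -0.5, -0.8]
finger_gap: 0.429
gripper_force: 39.8
```

Request:
apply_moves --pt "0.05 -0.0117 0 0 0 0 1" --pt "0.05 -0.0117 0 0 0 0 1" --pt "0.05 -0.0117 0 0 0 -0.153 1" --pt "0 0 0 0 0 -0.153 1" --pt "0 0 0 0 0 -0.153 1" --pt "0 0 0 0 0 0 1" --pt "0 0 0 0 0 0 1"

```text
t: 25.85
tcp_pos: [0.5022, 0.253, 0.212]
tool_rot: [0.633, 0.774, -0.001, -0.001]
force: [0.5, -1.2, -0.8]
finger_gap: 0.426
gripper_force: 39.8
```

Run:
```python
from h import *
print(sense()["tcp_pos"],delta([.5046,.2525,.047],.203))
```

```text
[0.50221212 0.25300274 0.21199938] (array([-0.001 ,  0.0025,  0.165 ]), 'turn z', np.float64(-0.002))
```

Request:
apply_moves --pt "0 0.0015 0.05 0 0 0 1" --pt "0 0 0.05 0 0 0 1" --pt "0 0 0.045 0 0 0 1" --pt "0 0 0.01 0 0 0 1" --pt "0 0 0.007 0 0 0 1" --pt "0 0 0 0 0 0 1" --pt "0 0 0 0 0 0 1"

```text
t: 26.72
tcp_pos: [0.5054, 0.254, 0.0523]
tool_rot: [0.632, 0.775, 0.001, 0.001]
force: [0.7, -0.3, -0.4]
finger_gap: 0.426
gripper_force: 39.8
```

Request:
apply_moves --pt "-0.001 0 0.004 0 0 0 1" --pt "0 0 0.0025 0 0 0 1" --pt "0 0 0 0 0 0 1" --pt "0 0 0 0 0 0 1"

```text
t: 27.22
tcp_pos: [0.5049, 0.2529, 0.0455]
tool_rot: [0.632, 0.775, 0.001, 0.0]
force: [-1.5, -1.2, 5.9]
finger_gap: 0.426
gripper_force: 40.9
```

Contact reached. Release, raise and back away to look.

Request:
apply_moves --pt "0 0 0 0 0 0 -0.2" --pt "0 0 0 0 0 0 -1" --pt "0 0 0 0 0 0 -1" --pt "0 0 0 0 0 0 -1" --pt "0 0 -0.04 0 0 0 -1" --pt "0 0 -0.06 0 0 0 -1" --pt "0 0 -0.06 0 0 0 -1" --pt "-0.05 0 -0.03 0 0 0 -1"

```text
t: 28.22
tcp_pos: [0.5158, 0.2058, 0.238]
tool_rot: [0.63, 0.777, 0.003, 0.002]
force: [0.7, -0.2, -0.6]
finger_gap: 1.004
gripper_force: 0.0
```

Request:
apply_moves --pt "-0.05 0 0 0 0 0 -1" --pt "-0.04 0 0 0 0 0 -1" --pt "0 0 0 0 0 0 -1" --pt "0 0 0 0 0 0 -1"

```text
t: 28.72
tcp_pos: [0.5324, 0.1158, 0.2341]
tool_rot: [0.632, 0.775, -0.0, -0.001]
force: [-0.2, 0.0, -0.1]
finger_gap: 0.998
gripper_force: 0.0
```

Run:
```python
from h import *
print(sense()["tcp_pos"])
a=snapshot("wrist"); b=snapshot("side")
cv2.imwrite("pics/w8.png",np.vstack([cv2.resize(a,(480,300)),cv2.resize(b,(480,300))])[...,::-1])
```

```text
[0.53236857 0.11584352 0.23410082]
```

View pics/w8.png

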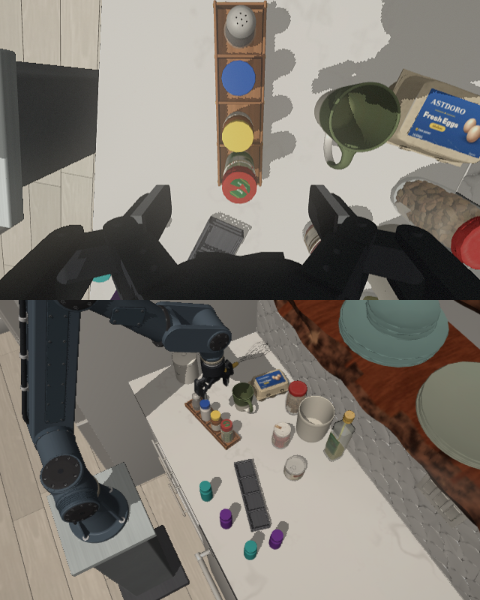

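All four jars stand upright in the wooden rack. From right to left they are red (239,185), yellow (238,135), blue (238,77) and salt (240,25). The dark rack is empty, and the mug, jam jar and tin look where they were.

```bash
python3 -c "
from station import *
print(sign_off())"
```

```text
the job is handed in; nothing more can be done
None
```

All four jars were moved in reverse order (red at the right end, then yellow, blue and salt); they stand upright and released in the wooden rack, the mug, jam jar and tin look undisturbed in the final picture, and the job was handed in at about 29 s.

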